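# Tip a carton into the labelling nest

### The job

A small closed carton stands on end a little way in front of the mouth of the labelling nest. With pushes alone, never lifting it off the bench, push it over towards the nest so that it lies on its broad side in front of the mouth, its blank white label facing up and its top end leading; then push it along the bench between the rails until that end sits flush and square against the end stop. Leave the glue stick, tape measure and note block alone.

Things in the scene. Friction and masses are not known exactly. Their poses are not given: they have to be found in the camera images.
- nest: Labelling nest fixed to the bench. Origin on the bench, mid-face of its end stop; +x is the push-in direction, z up. Dark steel stop (190 mm wide, 60 high), rubber face at x=0. Two aluminium rails, 25 mm high, 140 mm apart inside (y=+-70), run from the stop to x=-90, then flare out at 45 degrees; mouth about 190 mm wide at x=-115, nothing behind x=-120. No floor plate: the bench is its floor.
- carton_center (a point): Centre of the closed brown carton, rigid, 0.25-0.5 kg. Axes: z its 180 mm length, to the top end; y 120 mm wide; x 90 mm thick; white label on the -x face. Starts on end (centre 90 mm up), 0.36-0.41 m before the stop, +x within 0.12 rad of nest +x, within 20 mm of its centre line. Pushed high on the label face it tips; past 27 degrees it falls by itself. Lying label up: +x down, centre 45 mm up.
- carton_top (a point): Middle of the carton's top end face (90 mm from its centre along its z); same axes as the carton. This end goes against the stop.
- glue_stick: Glue stick standing upright beside the nest, 27 mm across and 92 mm high; origin at the centre of its underside. Leave alone.
- tape_measure: Tape measure standing on the bench beside the carton's way, 36 x 75 x 67 mm high; origin at the centre of its underside. Leave alone.
- note_block: Note block lying on the bench on the other side of the way, 76 x 76 x 30 mm high; origin at the centre of its underside. Leave alone.
Things that resemble listed ones, but are neither listed nor needed, are in the scene too. There is more than one size of the part that bears carton_center; the job needs the largest.

How it is judged:
By the outcome, as a careful person would: the job done as asked, in the order asked, and still so for the second after the job is handed in, with the robot touching nothing.
It also fails if it takes over 50 s, if anything falls off the work surface, if the arm or the gripper's body presses on something with over 40 N, if the wrist force passes 120 N, or if a joint passes its speed limit or range.

### The arm

A 6-joint arm with a two-finger parallel gripper is mounted at the origin on a cart in front of the work surface, level with it; the furniture and walls round the work are solid. World frame = base frame: x ahead of the robot, y to its left, z up, the work surface at z = 0. Lengths are in m, angles in rad, forces in N, time in s.
With the tool pointing down it reaches from about 0.375 to 0.9 m from the base axis. Payload 3.1 kg.
Tool frame: the origin (TCP) lies on the centre line of the jaws, within the pads' length; the fingertips stand robot.nose_length ahead of it and the grasp point (between the pads) lies 6 mm ahead of it (robot.nose_length is the distance from the TCP to the fingertips, in m); z points along the fingers, y is the line along which they close (so a half turn about z gives the same grasp; the last joint's range is limited). The gripper opens to 87 mm and grips with 3 to 60 N. Pads are 19 mm wide; open, the fingers measure 117 mm over their backs; the gripper's body (75 mm by 190 mm) begins 51 mm behind the grasp point.
Start: joints at [-1.393, 0.527, 1.433, -0, 1.181, -0.178], TCP at [0.218, -0.586, 0.248] pointing down, gripper open.
Joint ranges: [-3.08, 3.08], [-0.75, 2.2], [0.22, 2.44], [-1.43, 4.57], [0, 2.65], [-2.85, 2.85]. Speed limits (rad/s): [2.79, 2.79, 3.14, 3.14, 3.14, 3.14].

### API

Orientations are given as a unit quaternion [x, y, z, w].
In Python, from rig import robot gives the robot as it stands.
- The arm moves only by the shell command python3 -m crank 'ROWS' [FORCE]. ROWS is JSON, one flat list of numbers, 7 for each row, row after row: the shift along the tool's x, y, z in mm, then the turn, a rotation vector about the tool's x, y, z in degrees, then the closure in counts, from 0 (fully open) to 255 (shut). In form: [x, y, z, ax, ay, az, fingers, x, y, z, ax, ay, az, fingers, ...]. A call has exactly 5 rows; each row is the pose to reach, as a shift and turn from the pose commanded when the call began, along the tool's axes at that moment; what a row does not reach only later rows make up. A row lasts 1/12 s, in which the tool goes at most 41.7 mm and 7.16 degrees, less where a joint would pass 70% of its speed; a pose out of reach is approached as far as the arm can. A call with a gripper value outside its range is refused whole. The fingers move at their own pace and stop on an object; FORCE is the grip in N (left out, the last holds). Time passes only in rows, so rows that repeat a pose let the fingers close, or fill a call up. It gives the time, the measured TCP pose, the force, the opening and the grip force at its end, in the units of the state.
- robot.get_obs(): the state, without advancing time (a new reading comes with each control period).
- robot.camera(name): name is "scene" or "top"; returns a dict with "pixels" (384x512x3 uint8, red, green, blue), "intrinsics" (3x3 intrinsics, pixels), "extrinsics" (4x4, takes a point from camera to world coordinates). Camera axes: x right, y down, z forward; pixel columns grow to the right and rows downward; lengths in m; the calibration is good to about 2 mm. A picture is of the moment at which its call begins. There is no depth.
- robot.hand_in(): hands the job in; it is judged then, once.
The state is a dict: "time": time; "q": joint angles; "joint_velocities": joint speeds; "joint_torque": joint torques, N m; "position": TCP position; "tool_rot": TCP orientation; "ft_force": force on the tool from outside, world axes, zero at the start; "moment": the same for the moment, N m; "grip_width": finger opening in m; "grip_force": force on a finger pad.
Only numpy, scipy, OpenCV 4.12 (cv2) and the standard library are available. Lean on these libraries where they do the work, as an engineer would, in place of code of your own. Each camera call takes 0.05 s, during which the arm holds its last target. There are 200 camera calls.

## Working session

There is one attempt and no reset: what is moved stays moved. The work goes in short steps, Python scripts to look and compute and a shell command to move; the robot and the scene stay as the last step left them, time stands still between calls to the robot, and variables do not carry over. Pictures are saved under pics/ and viewed, at most 10 in all, crops included, and the job is handed in when it is done.

```bash
mkdir -p pics; ls
cat > h.py <<'E'
import numpy as np, cv2
from rig import robot
from scipy.spatial.transform import Rotation as R
def snap(name,fn):
    c=robot.camera(name); np.savez('pics/'+fn+'.npz',**{k:np.array(c[k]) for k in c})
    cv2.imwrite('pics/'+fn+'.png',cv2.cvtColor(np.array(c['pixels']),cv2.COLOR_RGB2BGR)); return c
def at_z(c,u,v,z):
    K=np.array(c['intrinsics']);E=np.array(c['extrinsics'])
    d=E[:3,:3]@np.linalg.solve(K,[u,v,1.]);o=E[:3,3]
    return o+d*(z-o[2])/d[2]
def proj(c,P):
    K=np.array(c['intrinsics']);E=np.array(c['extrinsics'])
    p=(np.atleast_2d(P)-E[:3,3])@E[:3,:3]; p=p@K.T; return p[:,:2]/p[:,2:]
def load(fn): return dict(np.load('pics/'+fn+'.npz'))
def tool(p):  # shift in tool axes mm to world point p
    o=robot.get_obs(); return 1000*R.from_quat(o['tool_rot']).inv().apply(np.array(p)-o['position'])
E
python3 - <<'E'
from h import *
a=snap('scene','s0');b=snap('top','t0')
im=np.vstack([cv2.imread('pics/s0.png'),cv2.imread('pics/t0.png')])
o=robot.get_obs();print(o['position'],o['tool_rot'],robot.nose_length,o['time'],a['extrinsics'],b['extrinsics'])
E
```

```text
pics
[ 0.21819259 -0.58502751  0.24666195] [ 9.84129298e-01  1.77450181e-01 -8.37932615e-06 -9.78729312e-04] 0.025 0.1 [[-0.77583508 -0.35882163  0.51896721 -0.00425777]
 [-0.63093221  0.44398534 -0.63624018  0.65371514]
 [-0.0021171  -0.82105058 -0.57085152  0.74310563]
 [ 0.          0.          0.          1.        ]] [[-0.00954275 -0.99216755  0.12454918  0.45010348]
 [-0.99812087  0.01699049  0.05887315 -0.10899036]
 [-0.06052818 -0.12375332 -0.99046527  1.21041991]
 [ 0.          0.          0.          1.        ]]
```

View pics/s0.png

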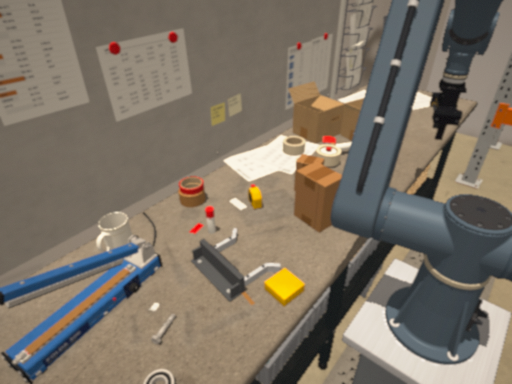

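View pics/t0.png

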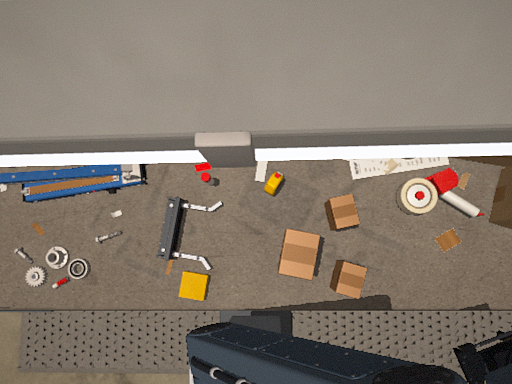

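The top view shows the nest stop at (172,228) and its mouth at (215,235). There are three carton candidates: (300,254), (343,212) and (350,279). The first looks largest. The tape measure is at (274,183), the note block at (194,286) and the glue stick at (208,179). I'll check the choice in one close crop.

Run:
```python
from h import *
a=cv2.imread('pics/t0.png')[160:310,150:400]
cv2.imwrite('pics/c0.png',cv2.resize(a,None,fx=3.2,fy=3.2,interpolation=cv2.INTER_CUBIC))
b=cv2.imread('pics/s0.png')[80:310,180:400]
cv2.imwrite('pics/c1.png',cv2.resize(b,None,fx=2.6,fy=2.6,interpolation=cv2.INTER_CUBIC))
```

```text
(no output)
```

View pics/c0.png

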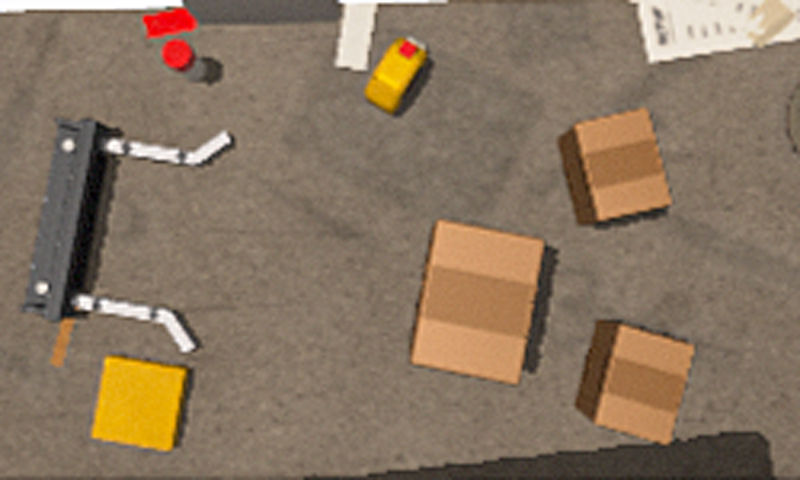

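View pics/c1.png

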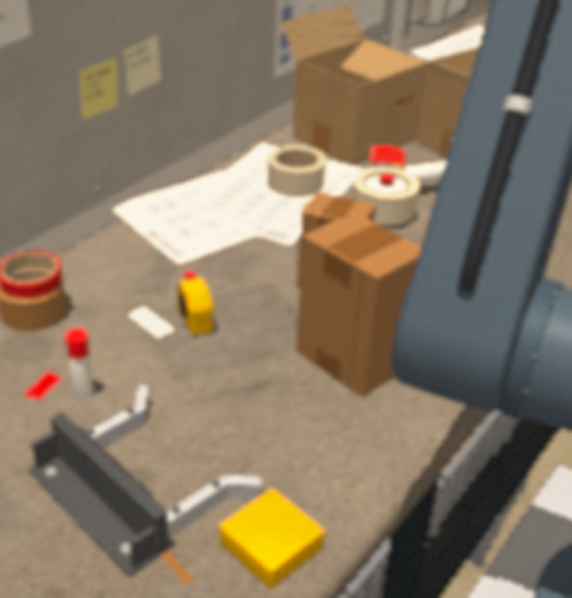

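The big carton's top corners are in the crop at (440,220), (545,240), (520,383) and (411,363). The rails run (105,146)-(185,158) and (78,303)-(158,314). Next I'll convert these to world positions.

Run:
```python
from h import *
c=load('t0')
def w(x,y,z): return at_z(c,150+(x+.5)/3.2-.5,160+(y+.5)/3.2-.5,z)[:2]
C=np.array([w(*p,.18) for p in [(440,220),(545,240),(520,383),(411,363)]])
print('carton',C.round(3),C.mean(0),[np.linalg.norm(C[i]-C[i-1]).round(3) for i in range(4)])
t=C[0]-C[1]+C[3]-C[2];print('carton dir',np.degrees(np.arctan2(t[1],t[0])))
for n,p in dict(rb1=(185,158,.025),rb0=(107,146,.025),ra1=(158,314,.025),ra0=(78,303,.025),m1=(230,137,.025),m0=(192,350,.025),st1=(95,122,.06),st0=(65,318,.06),fb1=(113,130,0),fb0=(83,318,0)).items(): print(n,w(*p).round(4))
for n,p in dict(tape=(397,75,.06),note=(140,403,.03),s1=(622,165,.13),s2=(640,383,.13)).items(): print(n,w(*p).round(3))
for n,pts in dict(s1=[(575,125),(648,108),(670,205),(598,223)],s2=[(620,322),(693,345),(668,443),(594,420)]).items():
  print(n,np.array([w(*p,.12) for p in pts]).round(3).tolist())
```

```text
carton [[ 0.493 -0.139]
 [ 0.476 -0.224]
 [ 0.362 -0.2  ]
 [ 0.378 -0.113]] [ 0.42704173 -0.16896252] [np.float64(0.118), np.float64(0.087), np.float64(0.116), np.float64(0.089)]
carton dir 78.96331059342805
rb1 [0.5617 0.0993]
rb0 [0.5745 0.1753]
ra1 [0.4139 0.1244]
ra0 [0.4248 0.2013]
m1 [0.5813 0.0559]
m0 [0.3801 0.0918]
st1 [0.5937 0.1786]
st0 [0.412  0.2041]
fb1 [0.5929 0.1755]
fb0 [0.4099 0.2028]
tape [ 0.633 -0.105]
note [0.332 0.14 ]
s1 [ 0.54  -0.297]
s2 [ 0.357 -0.304]
s1 [[0.576, -0.259], [0.59, -0.322], [0.506, -0.338], [0.491, -0.276]]
s2 [[0.407, -0.291], [0.387, -0.352], [0.306, -0.327], [0.326, -0.267]]
```

Estimates so far:
- **Nest:** origin about (0.501, 0.191), heading 81.7°.
- **Carton:** centre (0.427, -0.169), heading 79°. It's the largest at 118x88 mm, the others are about 65x85 mm.

I'll go behind the label face, high up.

```bash
python3 -m crank '[30,-25,-3,0,0,-6,0,61,-51,-6,0,0,-12,0,91,-77,-6,0,0,-18,0,121,-103,-6,0,0,-24,0,152,-129,-6,0,0,-30,0]'
python3 - <<'E'
from h import *
print(tool([.4136,-.2377,.25]), R.from_quat(robot.get_obs()['tool_rot']).as_matrix()[:2,0])
E
```

```text
time: 0.52
position: [0.316, -0.4097, 0.2532]
tool_rot: [0.904, 0.428, 0.0, -0.0]
ft_force: [0.9, 0.2, 0.1]
grip_width: 0.0871
grip_force: 0.0
[194.9774217  -33.4504456    3.31220968] [0.63355267 0.77369939]
```

```bash
python3 -m crank '[39,-7,1,0,0,-6,0,78,-14,2,0,0,-12,0,117,-20,3,0,0,-18,0,156,-27,3,0,0,-24,0,195,-33,3,0,0,-28,0]'
python3 - <<'E'
from h import *
c=snap('top','t1')
print(tool([.4136,-.2377,.175]), R.from_quat(robot.get_obs()['tool_rot']).as_matrix()[:2,0])
s=snap('scene','s1')
a=cv2.imread('pics/t1.png')[160:310,200:400]; b=cv2.imread('pics/s1.png')[100:250,230:430]
cv2.imwrite('pics/v1.png',cv2.resize(np.hstack([a,b]),None,fx=2,fy=2,interpolation=cv2.INTER_CUBIC))
E
```

```text
time: 0.93
position: [0.4146, -0.2382, 0.2503]
tool_rot: [0.773, 0.634, -0.0, -0.0]
ft_force: [1.0, -0.3, 0.0]
grip_width: 0.0868
grip_force: 0.0
[-7.08734526 -1.99950739 75.14443124] [0.19069783 0.98162628]
```

View pics/v1.png

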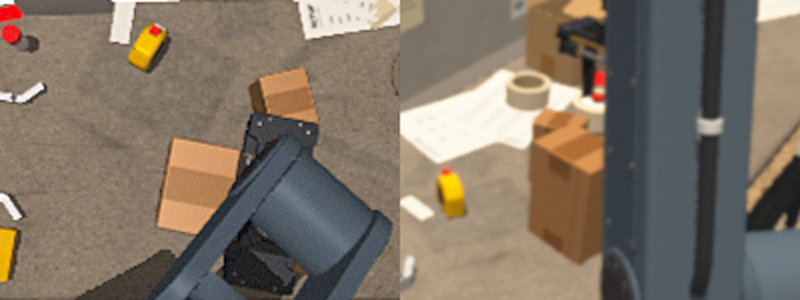

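The gripper is behind the carton's label face, near top-crop (245,190), and clear of the decoys. Descending to tip height.

```bash
python3 -m crank '[-3,-2,25,0,0,0,0,-3,-2,50,0,0,0,0,-3,-2,73,0,0,0,0,-3,-2,73,0,0,0,0,-3,-2,73,0,0,0,0]'
python3 -m crank '[4,0,0,0,0,0,0,8,0,0,0,0,0,0,12,0,0,0,0,0,0,16,0,0,0,0,0,0,20,0,0,0,0,0,0]'
```

```text
time: 1.45
position: [0.411, -0.2428, 0.1767]
tool_rot: [0.775, 0.632, -0.0, -0.002]
ft_force: [0.5, -0.7, 0.1]
grip_width: 0.0868
grip_force: 0.0
time: 1.87
position: [0.4162, -0.2229, 0.1783]
tool_rot: [0.775, 0.632, 0.0, 0.001]
ft_force: [-0.3, -0.1, 0.1]
grip_width: 0.0872
grip_force: 0.0
```

```bash
python3 -m crank '[4,0,0,0,0,0,0,8,0,0,0,0,0,0,12,0,0,0,0,0,0,16,0,0,0,0,0,0,20,0,0,0,0,0,0]'
python3 -m crank '[4,0,0,0,0,0,0,8,0,0,0,0,0,0,12,0,0,0,0,0,0,16,0,0,0,0,0,0,20,0,0,0,0,0,0]'
python3 - <<'E'
from h import *
snap('scene','s2');snap('top','t2')
a=cv2.imread('pics/t2.png')[160:310,200:400]; b=cv2.imread('pics/s2.png')[100:250,230:430]
cv2.imwrite('pics/v2.png',cv2.resize(np.hstack([a,b]),None,fx=2,fy=2,interpolation=cv2.INTER_CUBIC))
E
```

```text
time: 2.28
position: [0.4201, -0.2034, 0.1777]
tool_rot: [0.775, 0.632, 0.0, 0.0]
ft_force: [-0.2, -0.7, 0.9]
grip_width: 0.0875
grip_force: 0.9
time: 2.7
position: [0.4238, -0.1834, 0.1774]
tool_rot: [0.775, 0.632, -0.0, -0.0]
ft_force: [0.3, -0.3, 1.2]
grip_width: 0.087
grip_force: 0.6
```

View pics/v2.png

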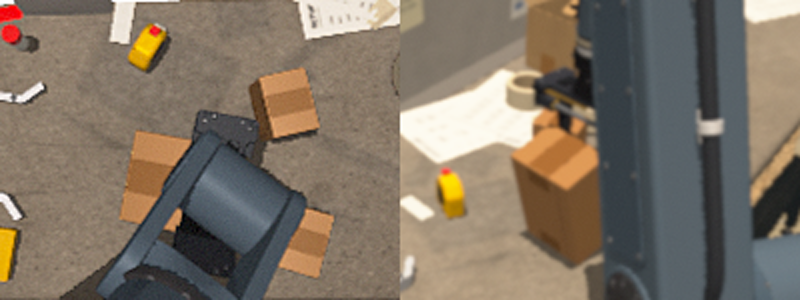

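The carton is tipping: its top edge moved left while its foot stayed put. Carrying on to the tipping point.

```bash
python3 -m crank '[4,0,0,0,0,0,0,8,0,0,0,0,0,0,12,0,0,0,0,0,0,16,0,0,0,0,0,0,20,0,0,0,0,0,0]'
python3 -m crank '[4,0,0,0,0,0,0,8,0,0,0,0,0,0,12,0,0,0,0,0,0,16,0,0,0,0,0,0,20,0,0,0,0,0,0]'
```

```text
time: 3.22
position: [0.4279, -0.1639, 0.1775]
tool_rot: [0.775, 0.632, 0.0, -0.0]
ft_force: [-0.0, 0.0, 0.3]
grip_width: 0.0872
grip_force: 0.1
time: 3.63
position: [0.4319, -0.1444, 0.1775]
tool_rot: [0.775, 0.632, -0.0, -0.0]
ft_force: [0.3, -0.2, -0.5]
grip_width: 0.087
grip_force: 0.0
```

Force has dropped to zero, so it has probably fallen. Backing off and up to look.

```bash
python3 -m crank '[-20,0,0,0,0,0,0,-40,0,0,0,0,0,0,-60,0,0,0,0,0,0,-80,0,0,0,0,0,0,-80,0,0,0,0,0,0]'
python3 - <<'E'
from h import *
snap('scene','s3');snap('top','t3')
a=cv2.imread('pics/t3.png')[160:310,150:350]; b=cv2.imread('pics/s3.png')[130:280,200:400]
cv2.imwrite('pics/v3.png',cv2.resize(np.vstack([a,b]),None,fx=4,fy=2,interpolation=cv2.INTER_CUBIC) if 0 else cv2.resize(a,None,fx=4,fy=4,interpolation=cv2.INTER_CUBIC))
E
```

```text
time: 4.05
position: [0.4165, -0.2266, 0.1778]
tool_rot: [0.776, 0.631, -0.0, 0.002]
ft_force: [0.3, 0.8, 0.3]
grip_width: 0.0869
grip_force: 0.0
```

View pics/v3.png

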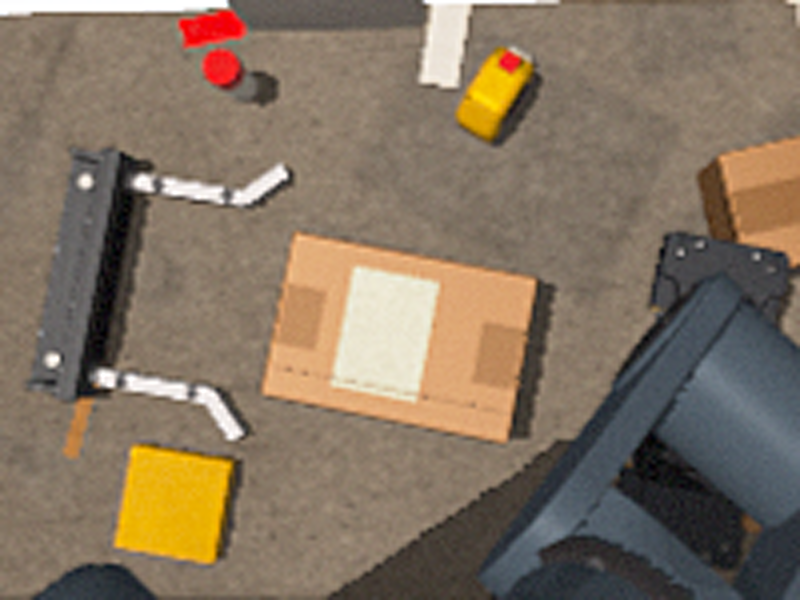

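The carton lies label up in front of the mouth. Its corners in the crop are (295,234), (538,278), (506,442) and (263,395). The rail inner edges run (135,190)-(235,205) and (100,370)-(205,386).

Run:
```python
from h import *
c=load('t3')
def w(x,y,z): return at_z(c,150+(x+.5)/4-.5,160+(y+.5)/4-.5,z)[:2]
C=np.array([w(*p,.09) for p in [(295,234),(538,278),(506,442),(263,395)]])
N={k:w(*p) for k,p in dict(u0=(135,190,.025),u1=(235,205,.025),l0=(100,370,.025),l1=(205,386,.025),st1=(122,152,.06),st0=(77,398,.06)).items()}
for k in N: print(k,N[k].round(4))
s=N['st1']-N['st0'];a=np.degrees(np.arctan2(s[1],s[0]))+90
r=N['u1']-N['u0']+N['l1']-N['l0'];b=np.degrees(np.arctan2(-r[1],-r[0]));print('nest dir stop/rails',a,b)
th=np.radians((a+b)/2);d=np.array([np.cos(th),np.sin(th)]);n=np.array([-d[1],d[0]])
m=(N['st1']+N['st0'])/2; print('stop mid',m,'rail lateral rel stop mid',[(N[k]-m)@n for k in('u0','u1','l0','l1')])
print('carton rel', [( round((p-m)@d,4),round((p-m)@n,4)) for p in C], C.mean(0).round(4))
t=C[0]-C[1]+C[3]-C[2];print('carton dir',np.degrees(np.arctan2(t[1],t[0])))
back=(C[1]+C[2])/2;print('back',back, [np.linalg.norm(C[i]-C[i-1]).round(3) for i in range(4)])
```

```text
u0 [0.5688 0.1744]
u1 [0.556  0.0965]
l0 [0.4315 0.1996]
l1 [0.4188 0.1188]
st1 [0.5941 0.1762]
st0 [0.4117 0.2074]
nest dir stop/rails 80.30393840647642 80.88949616666174
stop mid [0.50291404 0.19182206] rail lateral rel stop mid [np.float64(-0.06782170886182182), np.float64(-0.06795196024250484), np.float64(0.07173120197563762), np.float64(0.07104027329129006)]
carton rel [(np.float64(-0.1442), np.float64(-0.0499)), (np.float64(-0.3216), np.float64(-0.045)), (np.float64(-0.316), np.float64(0.0724)), (np.float64(-0.1402), np.float64(0.0671))] [ 0.4542 -0.0338]
carton dir 78.93992548875919
back [ 0.43729848 -0.12046215] [np.float64(0.117), np.float64(0.178), np.float64(0.118), np.float64(0.176)]
```

Relative to the nest, the carton is turned about -1.7° and sits about 9 mm left of centre. I'll drop in behind its foot end, tips about 30 mm up.

Run:
```python
from h import *
print(tool([.4310,-.1525,.056]), R.from_quat(robot.get_obs()['tool_rot']).as_rotvec(degrees=True), np.degrees(np.arctan2(*R.from_quat(robot.get_obs()['tool_rot']).as_matrix()[1::-1,0])))
```

```text
[ 72.4017643    0.66036337 121.51318606] [-1.39524694e+02 -1.13676071e+02 -2.38307224e-02] 78.34202253874057
```

```bash
python3 -m crank '[25,0,0,0,0,0,0,50,0,0,0,0,0,0,72,1,0,0,0,0,0,72,1,30,0,0,-1,0,72,1,60,0,0,-1,0]'
python3 -m crank '[0,0,25,0,0,0,0,0,0,50,0,0,0,0,0,0,61,0,0,0,0,0,0,61,0,0,0,0,0,0,61,0,0,0,0]'
python3 - <<'E'
from h import *
o=robot.get_obs();M=R.from_quat(o['tool_rot']).as_matrix();h=np.degrees(np.arctan2(M[1,0],M[0,0]));print(o['position'],h)
# push goal: carton front at stop, heading 80.7, TCP 0.1895 behind stop on centreline
th=np.radians(80.7);d=np.array([np.cos(th),np.sin(th)]);n=np.array([-d[1],d[0]])
g=np.array([.5029,.1918])+.0018*n-.1895*d
print(g,tool([*g,.056]))
E
```

```text
time: 4.57
position: [0.4325, -0.1509, 0.1184]
tool_rot: [0.768, 0.641, 0.001, 0.002]
ft_force: [-0.3, -0.8, -0.7]
grip_width: 0.0873
grip_force: 0.0
time: 4.98
position: [0.4308, -0.1516, 0.0562]
tool_rot: [0.769, 0.639, -0.0, -0.001]
ft_force: [-1.0, -0.1, 0.4]
grip_width: 0.0869
grip_force: 0.0
[ 0.43081888 -0.15162     0.0562008 ] 79.50018868829326
[0.47049974 0.00508173] [161.30866628  10.46106458   0.34837812]
```

```bash
python3 -m crank '[6,0,0,0,0,0,0,12,0,0,0,0,0,0,18,0,0,0,0,0,0,25,0,0,0,0,0,0,32,1,0,0,0,0,0]'
python3 -m crank '[8,0,0,0,0,0,0,16,1,0,0,0,0,0,24,2,0,0,0,0,0,32,2,0,0,0,0,0,40,3,0,0,0,0,0]'
python3 - <<'E'
from h import *
c=snap('top','t4')
a=cv2.imread('pics/t4.png')[160:310,150:350]
cv2.imwrite('pics/v4.png',cv2.resize(a,None,fx=4,fy=4,interpolation=cv2.INTER_CUBIC))
E
```

```text
time: 5.4
position: [0.4388, -0.1215, 0.0574]
tool_rot: [0.769, 0.639, 0.0, 0.001]
ft_force: [-1.7, -4.1, 1.8]
grip_width: 0.0874
grip_force: 1.9
time: 5.82
position: [0.4484, -0.082, 0.0566]
tool_rot: [0.769, 0.639, -0.0, -0.0]
ft_force: [-0.9, -4.5, 2.5]
grip_width: 0.0863
grip_force: 1.9
```

View pics/v4.png

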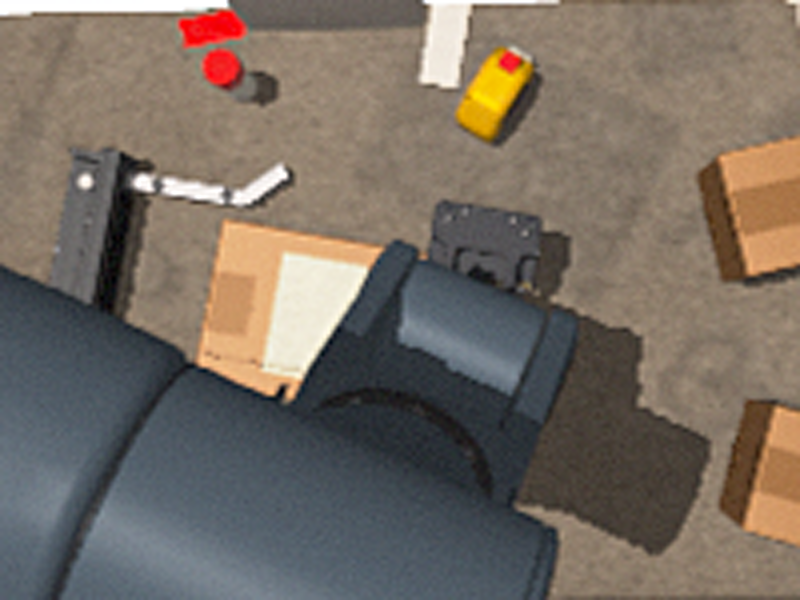

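It is entering the mouth squarely. Front corner at (222,220), front edge down to (197,362), top long edge (222,220)-(400,247). Checking the numbers.

Run:
```python
from h import *
c=load('t4')
def w(x,y,z): return at_z(c,150+(x+.5)/4-.5,160+(y+.5)/4-.5,z)[:2]
th=np.radians(80.7);d=np.array([np.cos(th),np.sin(th)]);n=np.array([-d[1],d[0]]);o=np.array([.5029,.1918])+.0018*n
for p in [(222,220),(400,247),(197,362)]: q=w(*p,.09)-o;print((q@d).round(4),(q@n).round(4))
g=o-.1895*d;print(tool([*g,.056]))
```

```text
-0.0899 -0.0535
-0.2208 -0.0534
-0.0891 0.0498
[88.32461228  6.17135326  0.54187545]
```

```bash
python3 -m crank '[8,1,0,0,0,0,0,16,1,0,0,0,-0.3,0,24,2,0,0,0,-0.5,0,32,3,0,0,0,-0.7,0,40,4,0,0,0,-1,0]'
python3 -m crank '[8,0,0,0,0,0,0,16,1,0,0,0,0,0,24,1,0,0,0,0,0,30,1,0,0,0,0,0,36,1,0,0,0,0,0]'
python3 -m crank '[2,0,0,0,0,0,0,4,0,0,0,0,0,0,6,0,0,0,0,0,0,8,0,0,0,0,0,0,10,0,0,0,0,0,0]'
```

```text
time: 6.28
position: [0.4596, -0.0432, 0.0563]
tool_rot: [0.763, 0.646, -0.0, -0.0]
ft_force: [-0.8, -1.4, -0.9]
grip_width: 0.0869
grip_force: 0.9
time: 6.7
position: [0.4666, -0.0081, 0.0565]
tool_rot: [0.763, 0.646, -0.0, -0.0]
ft_force: [-0.2, -1.0, -1.7]
grip_width: 0.087
grip_force: 0.9
time: 7.12
position: [0.4683, 0.0009, 0.0566]
tool_rot: [0.764, 0.646, -0.0, -0.0]
ft_force: [-0.7, -1.5, -0.6]
grip_width: 0.087
grip_force: 0.9
```

Expected contact at y≈0.005. Continuing in small steps, watching for the force rise.

```bash
python3 -m crank '[1,0,0,0,0,0,0,2,0,0,0,0,0,0,3,0,0,0,0,0,0,4,0,0,0,0,0,0,4,0,0,0,0,0,0]'
python3 -m crank '[1,0,0,0,0,0,0,2,0,0,0,0,0,0,2,0,0,0,0,0,0,2,0,0,0,0,0,0,2,0,0,0,0,0,0]'
```

```text
time: 7.53
position: [0.4683, 0.002, 0.0569]
tool_rot: [0.764, 0.645, -0.001, 0.001]
ft_force: [-6.3, -20.0, 1.4]
grip_width: 0.0866
grip_force: 10.2
time: 7.95
position: [0.4681, 0.0022, 0.057]
tool_rot: [0.764, 0.645, -0.002, 0.001]
ft_force: [-9.5, -30.4, 4.6]
grip_width: 0.087
grip_force: 15.7
```

It is hard against the stop at about 30 N. Backing straight off, then up, to look.

```bash
python3 -m crank '[-5,0,0,0,0,0,0,-15,0,0,0,0,0,0,-30,0,0,0,0,0,0,-50,0,0,0,0,0,0,-60,0,0,0,0,0,0]'
python3 -m crank '[-30,0,-30,0,0,0,0,-60,0,-65,0,0,0,0,-80,0,-100,0,0,0,0,-100,0,-130,0,0,0,0,-120,0,-150,0,0,0,0]'
python3 -m crank '[-25,10,-20,0,0,0,0,-50,20,-30,0,0,0,0,-75,30,-30,0,0,0,0,-100,30,-30,0,0,0,0,-100,30,-30,0,0,0,0]'
python3 - <<'E'
from h import *
snap('top','t5');snap('scene','s5')
a=cv2.imread('pics/t5.png')[185:285,150:275]; b=cv2.imread('pics/s5.png')[180:310,150:320]
cv2.imwrite('pics/v5.png',np.hstack([cv2.resize(a,(500,400),interpolation=cv2.INTER_CUBIC),cv2.resize(b,(300,230),interpolation=cv2.INTER_CUBIC)[:400].repeat(1,0) if 0 else cv2.copyMakeBorder(cv2.resize(b,(300,230)),0,170,0,0,cv2.BORDER_CONSTANT)]))
E
```

```text
time: 8.37
position: [0.4595, -0.0537, 0.0566]
tool_rot: [0.764, 0.645, 0.0, 0.0]
ft_force: [0.1, 0.4, 0.4]
grip_width: 0.0865
grip_force: 0.0
time: 8.78
position: [0.4401, -0.1723, 0.2098]
tool_rot: [0.764, 0.646, 0.001, 0.002]
ft_force: [0.4, -0.2, -0.1]
grip_width: 0.0871
grip_force: 0.0
time: 9.2
position: [0.4531, -0.2789, 0.2372]
tool_rot: [0.765, 0.645, -0.0, 0.002]
ft_force: [1.4, 0.1, -0.2]
grip_width: 0.087
grip_force: 0.0
```

View pics/v5.png

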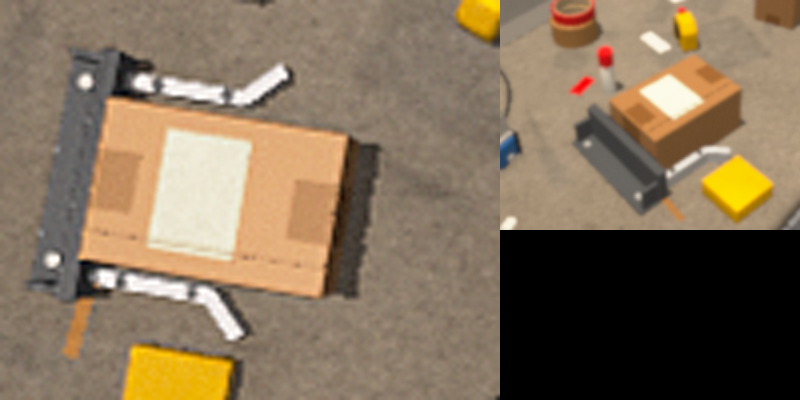

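The carton lies label up between the rails. Its leading edge, (107,98)-(78,260), is parallel to and against the stop, and nothing else has moved. Handing in.

```bash
python3 -c "from rig import robot; print(robot.hand_in())"
```

```text
the job is handed in; nothing more can be done
None
```

The carton was tipped over and pushed into the nest, and the final picture shows it label up with its top end flush and square against the end stop. The glue stick, tape measure and note block were left alone, and I handed the job in after about 9 s of robot time; the hand-in returned no verdict.

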